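# Clamp the plug gauge in the inspection fixture

## Task

Snap the plug gauge straight forward out of its two spring clips and lay it, without dropping it on the bench, with its handle centred across the rests of the clamping fixture, then let go. Slide the movable jaw up until the handle is held against the fixed jaw, hook the claw of the draw latch over the keeper, and swing the latch lever right down over centre so that the gauge is clamped. Leave the rest of the bench as it is.

Things in the scene. Friction and masses are not known exactly. Their poses are not given: they have to be found in the camera images.
- gauge: The plug gauge, 180 g: round aluminium handle 18 mm across, 120 mm long, with dark knurl rings, and a steel plug 24 mm across on each end (30 mm long at +y, 16 mm at -y); 166 mm overall. Origin on the axis at mid-handle; y runs along the axis. It starts held level in the two clips of the rack, along the rack's y.
- rack: Low aluminium clip rack, fixed: base plate 100 x 220 x 10 mm with two posts 94 mm tall at y = -40 and +40 mm (66 mm clear between them; free room for fingers there, before and behind the handle). Origin: on the underside, 70 mm below the gauge's axis. Each post bears a clip opening to the rack's -x.
- clips (a point): Midway between the two spring-steel C clips (each 12 mm wide), on the axis of the clipped gauge, 70 mm above the bench. The clip lips, 14 mm apart, spring open when the gauge is pulled towards the rack's -x with some 10 to 15 N; it is out and free after 25 mm. Then it can be lifted.
- fixture: Clamping fixture, fixed: dark base plate 285 x 100 x 12 mm, long along its x. Origin: base underside, below the place of the clamped gauge. Fixed jaw: two steel horns at y = -36 and +36 mm, faces at x = -9 mm, 62 mm tall. The movable jaw is on their +x side, the draw latch on the -x side.
- seat (a point): Where the clamped gauge's axis lies: fixture x = 0, y = 0, 45 mm above the bench, axis along the fixture's y. The gauge lies on two steel rests (tops at 36 mm, 18 mm wide, at y = -36 and +36 mm). Between them (y -27 to +27 mm) it is open down to a bar with its top at 18.5 mm, so fingers fit. The opening in x is 18 mm plus joint jaw.
- jaw (a joint): Slide of the movable jaw along the fixture's x, in m: 0 when its pads just touch a gauge handle lying against the fixed jaw, positive when open (to 0.045); slightly negative when clamped. Stiff: it stays where it is left, moved by 3 to 4 N.
- jaw_tab (a point): Middle of the top edge of the movable jaw's upright tab: 10 mm thick in x, 30 mm wide in y, top 76 mm above the bench, at fixture x = 61 mm + joint jaw. Pinch it, or push its outer (+x) face, to slide the jaw towards -x. 18 mm before it (in -x) stands a cross-piece 12 mm thick, top at 62 mm.
- jaw_pad: The two sprung steel pads of the movable jaw, at y = -36 and +36 mm, that press on the gauge handle (4.5 N per mm, up to 7 mm; about 14 N when latched). Its origin travels along with the jaw.
- keeper (a point): Centre of the keeper bar: level steel bar 8 mm thick, 22 mm long along y on two small posts, at fixture x = -58 mm + joint jaw, 42 mm above the bench. It belongs to the movable jaw: pulled to -x it closes the jaw. With the jaw up against the gauge and the lever raised the claw reaches over it; the lever follows as the claw is moved.
- lever (a joint): Draw-latch lever, rad: 0 = shut, level, pointing to the fixture's -x; grows as it swings up and over to +x (1.57 upright, limit 2.1). A flat plate 28 mm wide, 5 mm thick, from 22 to 52 mm from the pivot; shut, its top is 48 mm above the bench. It stays where left and swings with 1 to 4 N at its end. Pressed fully down with the claw hooked it passes over centre and stays.
- lever_pivot (a point): Pivot axis (along y) of the draw-latch lever, between two ears: fixture x = -108 mm, 44 mm above the bench.
- lever_end (a point): Top (pushed) face of the lever plate, 50 mm from the pivot, near its free end. Pushed from its +x side over and down to shut.
- claw (a joint): Claw angle at its pivot on the lever, rad. The claw's elevation above level, towards +x, is joint claw minus joint lever. The claw's pivot is 14 mm from the lever's pivot (0.2 rad below the lever's line). The claw starts standing steeply up and swings very lightly; let go below about 50 degrees it drops by its own weight.
- claw_pin (a point): Centre of the claw's cross-pin: two 10 mm ball ends, 24 mm over them along the fixture's y. Pinch it by the balls, fingers closing along the fixture's y; the claw then still turns freely about the pin. It is 60 mm out along the claw from the claw's pivot and 18 mm above that line.
- claw_tooth (a point): Middle of the claw's tooth, a downward finger 10 mm wide, 6 mm thick at the claw's end: 7 mm beyond the pin and 18 mm below it when the claw is level; the tooth reaches 7 mm further down. Hooked, this point is level with the keeper bar on its +x side, 7 mm from its centre when tight, the claw arm lying on the bar.
- spare_gauge: A thicker, shorter plug gauge (26 mm handle, 32 mm plugs, 160 mm overall) lying on the bench: leave it alone.
- ring_gauge: Steel ring gauge, 60 mm across, 20 mm high, lying flat: leave it alone.
- micrometer: Small U-shaped micrometer, about 60 x 110 x 16 mm, lying on the bench: leave it alone.
- screwdriver: Screwdriver with black handle, 160 mm, lying on the bench: leave it alone.
- vee_block: Plain steel block 50 x 50 x 42 mm: leave it alone.
- pen_cup: Blue round cup 68 mm across, 85 mm tall: leave it alone.
- oil_can: Small white bottle 44 mm across, 100 mm tall: leave it alone.
Mind the look-alikes: they are no part of the job. What is shaped like the rack but yellow is not meant.

How it is judged (in metres and radians):
On the way, in this order (a step that is already met when the one before it is completed fails the run):
1. the gauge is pulled straight forward out of both clips (x of gauge in the frame of rack below -0.022 m and z of gauge in the frame of rack between 0.05 and 0.09 m and angle between the y axis of gauge and the y axis of rack, either way round below 0.35 rad), for 0.02 s.
2. the gauge lies released on the rests between the jaws (x of gauge in the frame of fixture between -0.005 and 0.032 m and y of gauge in the frame of fixture between -0.018 and 0.018 m and z of gauge in the frame of fixture between 0.041 and 0.049 m and contact force between gauge and the fingers below 0.1 N and linear speed of gauge below 0.03 m/s), for 0.1 s.
3. the movable jaw is slid up until the handle is against the fixed jaw (value of joint jaw below 0.004 m and x of gauge in the frame of fixture below 0.005 m), for 0.1 s.
4. the claw is hooked over the keeper with the lever still up (x of claw_tooth in the frame of keeper between 0.004 and 0.02 m and z of claw_tooth in the frame of keeper below 0.004 m and value of joint lever above 0.7 rad), for 0.1 s.
At the end, for the whole second after the job is handed in: The gauge lies across the rests of the fixture between the jaws, handle centred within 18 mm, at its clamped place within 5 mm, along the fixture's y within 0.08 rad, pressed by the pads with more than 4 N; the claw is hooked behind the keeper and the lever is shut to within 0.12 rad; all at rest (value of joint lever below 0.12 rad and x of claw_tooth in the frame of keeper between 0.004 and 0.012 m and z of claw_tooth in the frame of keeper between -0.008 and 0.005 m and contact force between gauge and jaw_pad above 4 N and x of gauge in the frame of fixture between -0.005 and 0.005 m and y of gauge in the frame of fixture between -0.018 and 0.018 m and z of gauge in the frame of fixture between 0.04 and 0.052 m and angle between the y axis of gauge and the y axis of fixture, either way round below 0.08 rad and linear speed of gauge below 0.01 m/s); the robot touches nothing.
It fails at once if the gauge is dropped on the bench (height (world z) of gauge below 0.025 m).
It fails at once if a bystander is moved more than 30 mm (distance of any of spare_gauge, ring_gauge, micrometer, screwdriver, vee_block, pen_cup, oil_can from where it was at the start of the episode above 0.03 m).
It also fails if it takes over 64 s, if anything falls off the work surface, if the arm or the gripper's body presses on something with over 40 N, if the wrist force passes 120 N, or if a joint passes its speed limit or range.

## Robot

A 6-joint arm with a two-finger parallel gripper is mounted at the origin on the work surface. World frame = base frame: x ahead of the robot, y to its left, z up, the work surface at z = 0. Lengths are in mm, angles in rad, forces in N, time in s.
With the tool pointing down it reaches from about 300 to 775 mm from the base axis. Payload 14.6 kg.
Tool frame: the origin (TCP) lies at the very end of the fingers, on their centre line; the grasp point (between the pads) lies 19 mm behind it (manip.grip_point_offset is the distance from the TCP to the grasp point, in mm); z points along the fingers, y is the line along which they close (so a half turn about z gives the same grasp; the last joint's range is limited). The gripper opens to 94 mm and grips with 3 to 60 N. Pads are 16 mm wide; open, the fingers measure 119 mm over their backs; the gripper's body (75 mm by 177 mm) begins 78 mm behind the grasp point.
Start: joints at [-1.276, 0.3, 1.521, -0, 1.321, -0.067], TCP at [194.67, -514.386, 205.446] pointing down, gripper open.
Joint ranges: [-3.03, 3.03], [-0.79, 2.21], [0.23, 2.52], [-1.04, 4.18], [0, 3.07], [-2.55, 2.55]. Speed limits (rad/s): [2.22, 2.22, 2.57, 3.14, 3.14, 3.14].

## Interface

Orientations are given as [roll, pitch, yaw] about the fixed x, y, z axes, in that order (R = Rz(yaw) Ry(pitch) Rx(roll)).
In Python, from cell import telemetry, eyes, manip gives the robot as it stands.
- The arm moves only by the tool play_rows, never from a script. Its arguments are lists of equal length, an entry for each row: "translation": the shift along the world's x, y, z in m, a list of three; "yaw": the turn about the world's z in rad. A call has 1 to 12 rows; each row is the pose to reach, as a shift and turn from the pose commanded when the call began; what a row does not reach only later rows make up. A row lasts 1/8 s, in which the tool goes at most 62.5 mm and 10.7 degrees, less where a joint would pass 70% of its speed; a pose out of reach is approached as far as the arm can. A call with a gripper value outside its range is refused whole. "hand" is the opening, from 0 (shut) to 1 (fully open), set as the call begins (left out, the last holds). The fingers move at their own pace and stop on an object; "force" is the grip in N (left out, the last holds). Time passes only in rows, so rows that repeat a pose let the fingers close. It gives the time, the measured TCP pose, the force, the opening and the grip force at its end, in the units of the state.
- telemetry.read_state(): the state, without advancing time (a new reading comes with each control period).
- eyes.camera(name): name is "side" or "top"; returns a dict with "pixels" (400x640x3 uint8, red, green, blue), "fx", "fy", "cx", "cy" (pixels), "cam_to_world" (4x4, takes a point from camera to world coordinates). Camera axes: x right, y up, looking along -z (the intrinsics and any distortion apply to the point x, -y, -z); pixel columns grow to the right and rows downward; lengths in mm; the calibration is good to about 2 mm. A picture is of the moment at which its call begins. There is no depth.
- manip.sign_off(): hands the job in; it is judged then, once.
The state is a dict: "clock": time; "joints": joint angles; "qd": joint speeds; "effort": joint torques, N m; "eef_pos": TCP position; "eef_rot": TCP orientation; "wrist_force": force on the tool from outside, world axes, zero at the start; "moment": the same for the moment, N m; "finger_gap": finger opening in mm; "finger_force": force on a finger pad.
Only numpy, scipy, OpenCV 4.12 (cv2) and the standard library are available. Lean on these libraries where they do the work, as an engineer would, in place of code of your own. Each camera call takes 0.05 s, during which the arm holds its last target. There are 200 camera calls.

## Working session

There is one attempt and no reset: what is moved stays moved. The work goes in short steps, Python scripts to look and compute and a tool call to move; the robot and the scene stay as the last step left them, time stands still between calls to the robot, and variables do not carry over. Pictures are saved under pics/ and viewed, at most 10 in all, crops included, and the job is handed in when it is done.

Besides the shell and the picture viewer there is one more tool, called by a JSON object that holds its "fn" and its "kwargs". play_rows: Moves the arm, as the interface text tells. Its arguments: {"type":"object","properties":{"translation":{"type":"array","items":{"type":"array","items":{"type":"number"}}},"yaw":{"type":"array","items":{"type":"number"}},"hand":{"type":"number"},"force":{"type":"number"}},"required":["translation","yaw"]}

```bash
ls; mkdir -p pics; cat > h.py <<'E'
import numpy as np, cv2
from cell import telemetry, eyes, manip
def snap(n,f=None):
    c=eyes.camera(n)
    if f: cv2.imwrite('pics/'+f,c['pixels'][:,:,::-1])
    return c
def ray(c,u,v):
    M=np.array(c['cam_to_world']); d=np.array([(u-c['cx'])/c['fx'],-(v-c['cy'])/c['fy'],-1.])
    d=M[:3,:3]@d; return M[:3,3],d/np.linalg.norm(d)
def onz(c,u,v,z):
    o,d=ray(c,u,v); return o+d*(z-o[2])/d[2]
def proj(c,p):
    M=np.linalg.inv(np.array(c['cam_to_world'])); q=M[:3,:3]@np.array(p,float)+M[:3,3]
    return np.array([c['cx']+c['fx']*q[0]/-q[2], c['cy']-c['fy']*q[1]/-q[2]])
def tri(c1,p1,c2,p2):
    o1,d1=ray(c1,*p1);o2,d2=ray(c2,*p2)
    A=np.stack([d1,-d2],1);t=np.linalg.lstsq(A,o2-o1,rcond=None)[0]
    a=o1+d1*t[0];b=o2+d2*t[1];return (a+b)/2,np.linalg.norm(a-b)
E
python3 - <<'E'
from h import *
for n in('top','side'):
    c=snap(n,n+'0.png'); print(n,{k:np.round(v,3).tolist() for k,v in c.items() if k!='pixels'})
E
```

```text
pics
top {'fx': 466.551, 'fy': 466.551, 'cx': 320.221, 'cy': 206.546, 'cam_to_world': [[-0.002, 0.995, -0.104, 362.805], [-1.0, -0.001, 0.007, 20.003], [0.006, 0.104, 0.995, 1320.255], [0.0, 0.0, 0.0, 1.0]]}
side {'fx': 474.17, 'fy': 474.17, 'cx': 312.2, 'cy': 200.754, 'cam_to_world': [[0.998, 0.043, -0.045, 421.686], [-0.062, 0.66, -0.748, -1109.586], [-0.002, 0.75, 0.662, 1104.51], [0.0, 0.0, 0.0, 1.0]]}
```

View pics/top0.png

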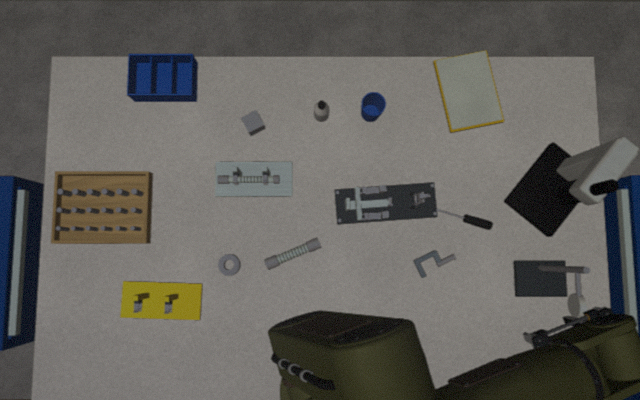

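View pics/side0.png

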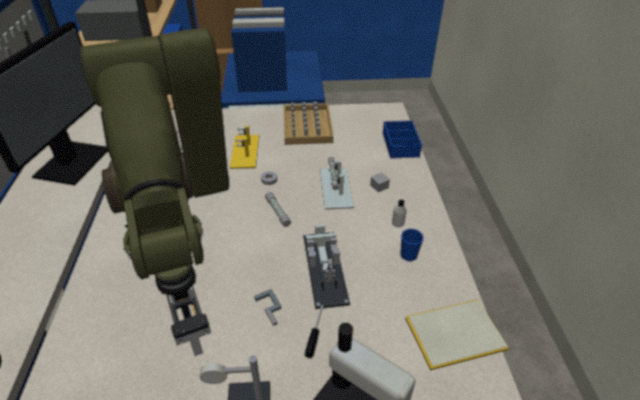

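```bash
python3 - <<'E'
from h import *
t=cv2.imread('pics/top0.png');s=cv2.imread('pics/side0.png')
r=lambda im,x,y,w,h,W,H:cv2.resize(im[y:y+h,x:x+w],(W,H),interpolation=cv2.INTER_CUBIC)
g=lambda a:np.clip(a.astype(float)*1.5,0,255).astype(np.uint8)
a=r(t,326,175,120,56,800,373)[:300]; a=r(t,330,175,114,50,800,350)
b=np.hstack([r(t,210,155,90,50,450,250),r(s,296,220,60,90,170,250),r(s,316,150,40,60,167,250)])
b=cv2.resize(b,(800,250))
cv2.imwrite('pics/c1.png',g(np.vstack([a,b])))
E
```

```text
(no output)
```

View pics/c1.png

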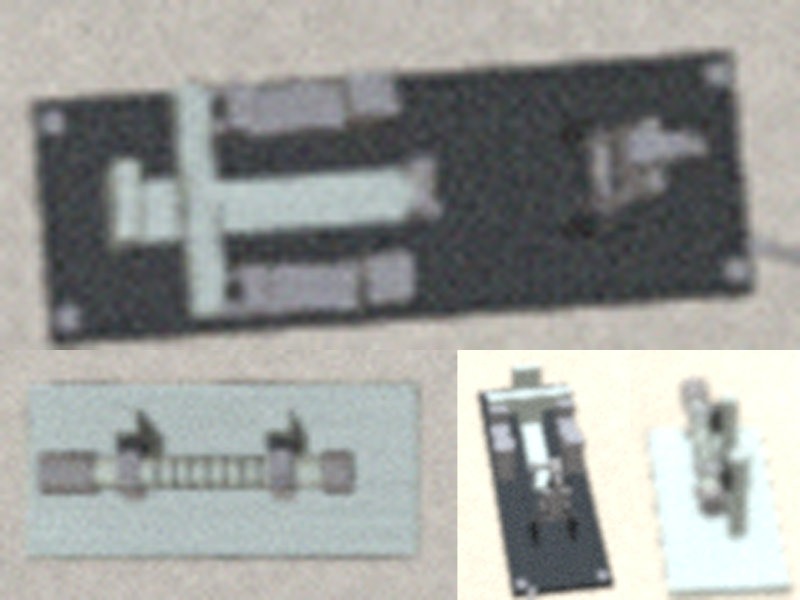

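The rack candidates are the aluminium one at top (254,179) and the yellow decoy at (160,300). The gauge candidates are the one clipped in the aluminium rack at (249,180) and the spare lying at (292,253). I choose the aluminium rack and its clipped gauge. In the crop its long plug is on the left (world +y), the posts are behind it, and the clips open toward the robot (-x).

The fixture is at (386,202). Its tab is on the left at (348,203) and the latch on the right at (422,199), so fixture +x is roughly world +y.

```bash
python3 - <<'E'
from h import *
cs={n:snap(n) for n in('top','side')}
def rect(c,roi,z,f,name):
    im=cv2.cvtColor(c['pixels'],cv2.COLOR_RGB2BGR); x,y,w,h=roi
    m=f(im[y:y+h,x:x+w]).astype(np.uint8)*255
    m=cv2.morphologyEx(m,cv2.MORPH_CLOSE,np.ones((15,15)))
    m=cv2.morphologyEx(m,cv2.MORPH_OPEN,np.ones((5,5)))
    k=max(cv2.findContours(m,0,cv2.CHAIN_APPROX_NONE)[0],key=cv2.contourArea).reshape(-1,2)+[x,y]
    W=np.array([onz(c,u,v,z)[:2] for u,v in k],np.float32)
    r=cv2.minAreaRect(W);print(name,np.round(r[0],1),np.round(r[1],1),round(r[2],2));return r
dark=lambda b:b.max(2)<80
sm=lambda im:cv2.GaussianBlur(im,(3,3),0)
rect(cs['top'],(326,172,118,60),12,lambda b:dark(sm(b)),'fixture top')
rect(cs['side'],(296,225,60,85),12,lambda b:dark(sm(b)),'fixture side')
def alu(b):
    b=sm(b).astype(int); print(b[b.shape[0]//2+12,b.shape[1]//2],b[2,2]); return (b[...,0]-b[...,2]>3)
rect(cs['top'],(205,152,100,54),10,alu,'rack top')
rect(cs['side'],(314,160,44,52),10,alu,'rack side')
E
```

```text
fixture top [ 510.9 -182.3] [ 98.8 302.9] 4.09
fixture side [ 525.9 -203.2] [113.5 266.3] 3.07
[128 130 121] [126 130 133]
rack top [580.5 200.9] [213.9  94.8] 89.95
[173 173 161] [156 168 174]
rack side [587.9 185. ] [129.5 250.9] 7.01
```

```bash
python3 - <<'E'
from h import *
c=snap('top'); s=snap('side')
g=cv2.GaussianBlur(cv2.cvtColor(c['pixels'],cv2.COLOR_RGB2GRAY),(3,3),0)
# fixture: dark|anything not bench; bench ~130
for thr in(95,105):
    m=np.zeros_like(g);m[172:234,326:444]=(g[172:234,326:444]<thr)*255
    m=cv2.morphologyEx(m,cv2.MORPH_CLOSE,np.ones((21,21)));m=cv2.morphologyEx(m,cv2.MORPH_OPEN,np.ones((13,13)))
    k=max(cv2.findContours(m,0,cv2.CHAIN_APPROX_NONE)[0],key=cv2.contourArea).reshape(-1,2)
    r=cv2.minAreaRect(np.array([onz(c,u,v,12)[:2] for u,v in k],np.float32));print('fix',r)
R=lambda a:np.array([[np.cos(a),-np.sin(a)],[np.sin(a),np.cos(a)]])
# known features from the crop, top view
P=lambda x,y:(330+x/7,175+y/7)
for n,p,z in[('tab top',(125,200),76),('crosspiece top',(198,200),62),('keeper',(425,190),46),('screw TL',(52,122),12),('screw BL',(67,318),12),('screw TR',(720,72),12),('screw BR',(737,267),12),('horn1 left end?',(350,95),62),('horn2',(362,278),62),('lever?',(600,175),60),('leverend',(700,145),60)]:
    print(n,np.round(P(*p),1),np.round(onz(c,*P(*p),z)[:2],1))
Q=lambda x,y:(210+x/5*450/450*1.0,155+(y-350)/5)
sc=787/800
for n,p in[('L end',(40,472)),('R end',(354,472)),('clipL',(130,472)),('clipR',(284,472))]:
    q=Q(p[0]*sc,p[1]);print(n,np.round(q,1),np.round(onz(c,*q,82 if 'end' in n else 79)[:2],1))
a=cv2.resize(s['pixels'][225:305,298:354,::-1],(560,600),interpolation=cv2.INTER_CUBIC)
b=cv2.resize(s['pixels'][155:210,318:356,::-1],(240,347),interpolation=cv2.INTER_CUBIC)
o=np.zeros((600,800,3),np.uint8);o[:,:560]=a;o[:347,560:]=b;cv2.imwrite('pics/c2.png',cv2.convertScaleAbs(o,alpha=1.2))
E
```

```text
fix ((510.16107177734375, -172.96690368652344), (101.71913146972656, 285.0098571777344), 4.109631538391113)
fix ((510.2734375, -172.89175415039062), (102.6911849975586, 287.4486083984375), 4.140406131744385)
tab top [347.9 203.6] [501.  -62.4]
crosspiece top [358.3 203.6] [502.5 -91.7]
keeper [390.7 202.1] [ 508.1 -182.4]
screw TL [337.4 192.4] [539.9 -37.4]
screw BL [339.6 220.4] [460.5 -43. ]
screw TR [432.9 185.3] [ 560.  -308.4]
screw BR [435.3 213.1] [ 480.6 -313.1]
horn1 left end? [380.  188.6] [ 543.6 -151.3]
horn2 [381.7 214.7] [ 472.1 -154.9]
lever? [415.7 200. ] [ 512.3 -248.5]
leverend [430.  195.7] [ 524.  -287.7]
L end [217.9 179.4] [566.1 286.1]
R end [279.6 179.4] [565.9 120.5]
clipL [235.6 179.4] [566.5 239.2]
clipR [265.9 179.4] [566.4 157.8]
```

View pics/c2.png

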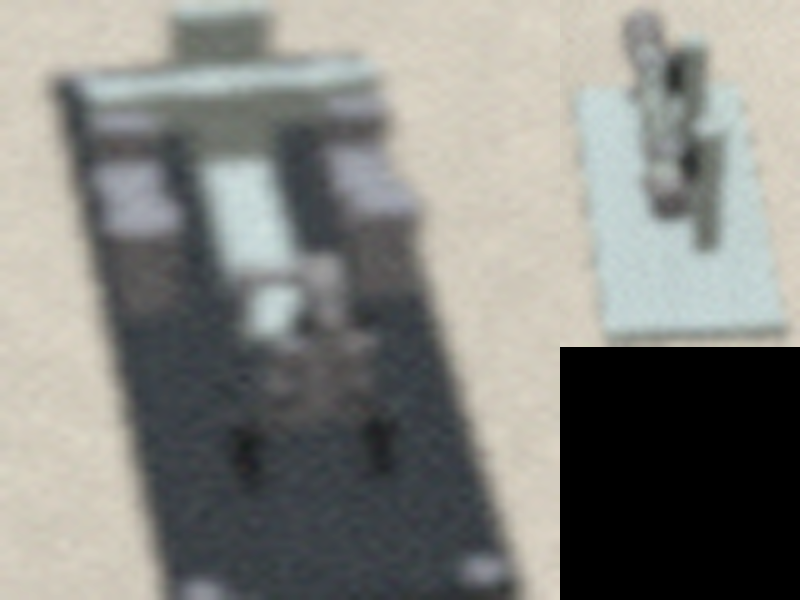

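```bash
python3 - <<'E'
from h import *
c=snap('top'); s=snap('side')
P=lambda x,y:(330+x/7,175+y/7)
Q=lambda x,y:(298+x/10,225+y/7.5)
G=lambda x,y:(210+x*787/800/5,155+(y-350)/5)
H=lambda x,y:(318+(x-560)/6.316,155+y/6.316)
for n,a,b in[('tab',P(125,200),Q(220,15)),('cross L end',P(193,88),Q(370,68)),('cross R end',P(210,310),Q(75,90)),('ear1',P(575,140),Q(380,420)),('ear2',P(580,228),Q(245,435)),('horn1',P(375,95),Q(385,205)),('horn2',P(388,278),Q(145,220)),('leverlump',P(600,175),Q(320,355)),('clawtip?',P(645,145),Q(325,270)),('gauge near',G(350,472),H(668,195)),('gauge far',G(44,472),H(643,22)),('screwR',P(720,72),Q(482,568)),('screwB',P(737,267),Q(200,590))]:
    p,e=tri(c,a,s,b);print(n,np.round(p,1),round(e,1))
E
```

```text
tab [505.3 -62.9  68.4] 6.9
cross L end [549.8 -90.2  61.9] 6.6
cross R end [460.8 -95.9  61.3] 2.1
ear1 [ 535.9 -245.7   28. ] 11.4
ear2 [ 498.9 -247.5   24.7] 7.3
horn1 [ 547.4 -161.7   57.5] 6.4
horn2 [ 475.7 -165.4   58. ] 6.6
leverlump [ 517.3 -246.6   68.9] 12.0
clawtip? [ 519.5 -251.9  123.2] 7.0
gauge near [570.4 123.2  76.6] 7.2
gauge far [571.8 286.4  71.7] 8.0
screwR [ 561.9 -307.4   16.2] 5.1
screwB [ 482.6 -312.    16. ] 4.7
```

```bash
python3 - <<'E'
from h import *
print({k:np.round(v,3).tolist() for k,v in telemetry.read_state().items()})
s=snap('side');print(proj(s,[194.67,-514.386,205.446]))
E
```

```text
{'clock': 0.4, 'joints': [-1.276, 0.3, 1.521, 0.0, 1.321, -0.067], 'qd': [-0.001, -0.002, -0.002, -0.001, 0.0, 0.0], 'effort': [-0.001, -53.12, -35.26, 0.071, 0.022, -0.0], 'eef_pos': [194.669, -514.365, 205.387], 'eef_rot': [-3.141, -0.0, 0.362], 'wrist_force': [-0.18, 0.078, -0.806], 'moment': [-0.018, -0.0, -0.015], 'finger_force': 0.0, 'finger_gap': 94.006}
[191.85225497 334.59208569]
```

{"fn": "play_rows", "kwargs": {"translation": [[0,0,0.0],[0,0,0.0]], "yaw": [0.1,0.1], "hand": 1}}

```text
clock: 0.7
eef_pos: [194.6, -514.4, 205.4]
eef_rot: [-3.142, 0.0, 0.461]
wrist_force: [-0.6, -0.2, -0.4]
finger_gap: 93.9
finger_force: 0.0
```

```bash
python3 - <<'E'
from h import *
st=telemetry.read_state();print(np.round(st['joints'],3),st['eef_rot'])
E
```

```text
[-1.276  0.3    1.521 -0.     1.321 -0.166] [-3.14156764e+00  1.86890517e-05  4.61296067e-01]
```

{"fn": "play_rows", "kwargs": {"translation": [[0.06,0.11,0],[0.09,0.17,0],[0.12,0.23,0],[0.15,0.285,0],[0.18,0.34,0],[0.21,0.4,0],[0.24,0.455,0],[0.27,0.51,0],[0.3,0.57,0],[0.33,0.63,0],[0.373,0.711,0],[0.373,0.711,0]], "yaw": [0.1,0.2,0.3,0.4,0.5,0.6,0.7,0.8,0.9,1.0,1.11,1.11]}}

```text
clock: 2.2
eef_pos: [543.9, 151.8, 205.6]
eef_rot: [3.141, -0.0, 1.571]
wrist_force: [0.1, -1.7, 1.5]
finger_gap: 93.5
finger_force: 0.0
```

{"fn": "play_rows", "kwargs": {"translation": [[0,0,0],[0,0,0],[0,0,0]], "yaw": [0,0,0]}}

```text
clock: 2.58
eef_pos: [543.0, 148.6, 205.8]
eef_rot: [3.141, -0.0, 1.57]
wrist_force: [0.4, -0.5, 0.6]
finger_gap: 94.0
finger_force: 0.0
```

{"fn": "play_rows", "kwargs": {"translation": [[0.025,0.0485,0],[0.025,0.0485,-0.05],[0.025,0.0485,-0.09],[0.025,0.0485,-0.095],[0.025,0.0485,-0.095]], "yaw": [0,0,0,0,0]}}

```text
clock: 3.2
eef_pos: [568.8, 197.7, 112.1]
eef_rot: [3.14, -0.0, 1.571]
wrist_force: [-0.0, -0.7, 0.6]
finger_gap: 93.8
finger_force: 0.0
```

```bash
python3 - <<'E'
from h import *
c=snap('top'); s=snap('side'); st=telemetry.read_state();p=np.array(st['eef_pos']);print(p)
a=cv2.resize(c['pixels'][140:215,200:310,::-1],None,fx=5,fy=5,interpolation=cv2.INTER_CUBIC)
b=cv2.resize(s['pixels'][130:215,305:360,::-1],None,fx=7,fy=7,interpolation=cv2.INTER_CUBIC)[:600,:250+135]
def mk(im,q,x0,y0,f): cv2.circle(im,tuple(int(round((v-o+.5)*f-.5)) for v,o in zip(q,(x0,y0))),3,(0,0,255),-1)
for dx in(-47,0,47):
    q=p+[dx,0,0]; mk(a,proj(c,q),200,140,5); mk(b,proj(s,q),305,130,7)
for y in (121,286): mk(a,proj(c,[568,y,70]),200,140,5); mk(b,proj(s,[568,y,70]),305,130,7)
o=np.zeros((600,800,3),np.uint8);w=800-b.shape[1];a=a[:, :]
a=cv2.resize(a,(w,int(a.shape[0]*w/a.shape[1])));o[:a.shape[0],:w]=a;o[:b.shape[0],w:]=b
cv2.imwrite('pics/c3.png',cv2.convertScaleAbs(o,alpha=1.3))
E
```

```text
[569.14006495 198.05984425 112.68500587]
```

View pics/c3.png

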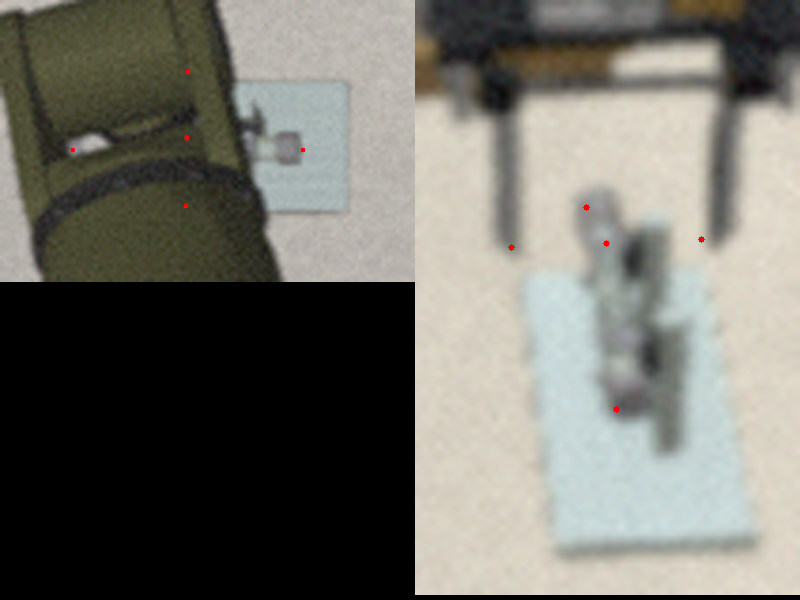

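{"fn": "play_rows", "kwargs": {"translation": [[0,0,-0.03],[0,0,-0.055],[0,0,-0.06],[0,0,-0.06],[0,0,-0.06]], "yaw": [0,0,0,0,0]}}

```text
clock: 3.92
eef_pos: [568.9, 198.3, 51.9]
eef_rot: [3.14, -0.001, 1.572]
wrist_force: [-0.0, -0.7, -0.3]
finger_gap: 94.5
finger_force: 0.0
```

{"fn": "play_rows", "kwargs": {"translation": [[0,0,0],[0,0,0],[0,0,0],[0,0,0],[0,0,0],[0,0,0]], "yaw": [0,0,0,0,0,0], "hand": 0, "force": 40}}

```text
clock: 4.68
eef_pos: [568.2, 198.2, 50.4]
eef_rot: [-3.142, -0.0, 1.572]
wrist_force: [-0.8, -0.2, 0.8]
finger_gap: 37.3
finger_force: 0.0
```

{"fn": "play_rows", "kwargs": {"translation": [[0,0,0],[0,0,0],[0,0,0],[0,0,0]], "yaw": [0,0,0,0]}}

```text
clock: 5.18
eef_pos: [569.1, 198.2, 51.1]
eef_rot: [3.139, -0.0, 1.572]
wrist_force: [6.0, -1.2, 4.2]
finger_gap: 16.7
finger_force: 40.0
```

{"fn": "play_rows", "kwargs": {"translation": [[-0.006,0,0],[-0.012,0,0],[-0.018,0,0],[-0.024,0,0],[-0.03,0,0],[-0.036,0,0],[-0.038,0,0],[-0.038,0,0]], "yaw": [0,0,0,0,0,0,0,0]}}

```text
clock: 6.18
eef_pos: [530.2, 198.2, 50.5]
eef_rot: [3.141, -0.0, 1.572]
wrist_force: [-0.4, -0.5, -1.5]
finger_gap: 17.3
finger_force: 40.0
```

{"fn": "play_rows", "kwargs": {"translation": [[0,0,0.03],[0,0,0.06],[0,-0.02,0.09],[-0.002,-0.06,0.1],[-0.005,-0.1,0.1],[-0.01,-0.14,0.1],[-0.012,-0.18,0.1],[-0.015,-0.22,0.1],[-0.018,-0.26,0.1],[-0.02,-0.3,0.1],[-0.022,-0.331,0.1],[-0.022,-0.331,0.1]], "yaw": [0,0,-0.15,-0.3,-0.45,-0.6,-0.77,-0.94,-1.1,-1.28,-1.4,-1.5]}}

```text
clock: 7.68
eef_pos: [508.1, -134.8, 150.4]
eef_rot: [3.141, -0.0, 0.066]
wrist_force: [0.6, 1.8, -2.7]
finger_gap: 17.1
finger_force: 40.0
```

{"fn": "play_rows", "kwargs": {"translation": [[0,0,0],[0,0,0],[0,0,0]], "yaw": [0,0,0]}}

```text
clock: 8.05
eef_pos: [508.3, -132.5, 150.5]
eef_rot: [3.142, -0.0, 0.074]
wrist_force: [0.2, -0.4, -1.1]
finger_gap: 16.8
finger_force: 40.0
```

```bash
python3 - <<'E'
from h import *
c=snap('top'); s=snap('side'); st=telemetry.read_state();p=np.array(st['eef_pos']);print(p,st['eef_rot'])
a=cv2.resize(c['pixels'][165:240,325:445,::-1],None,fx=3.5,fy=3.5,interpolation=cv2.INTER_CUBIC)
b=cv2.resize(s['pixels'][190:290,290:360,::-1],None,fx=5.4,fy=5.4,interpolation=cv2.INTER_CUBIC)
def mk(im,q,x0,y0,f): cv2.circle(im,tuple(int(round((v-o+.5)*f-.5)) for v,o in zip(q,(x0,y0))),3,(0,0,255),-1)
B=np.array([1.3,0.8])
fx=np.array([-.0724,.9974,0]);fy=np.array([-.9974,-.0724,0]);S=np.array([508.5,-142,0])
F=lambda x,y,z:S+fx*x+fy*y+[0,0,z]
for q in [p,F(-9,36,62),F(-9,-36,62),F(-9,27,62),F(-9,-27,62),F(-108,0,44),F(80,0,76),F(80,15,76),F(80,-15,76)]: mk(a,proj(c,q),325,165,3.5); mk(b,proj(s,q)+B,290,190,5.4)
o=np.zeros((540,800,3),np.uint8);o[:a.shape[0],:a.shape[1]]=a;o[:b.shape[0],420:420+b.shape[1]]=b[:540]
cv2.imwrite('pics/c4.png',cv2.convertScaleAbs(o,alpha=1.4))
E
```

```text
[ 508.27216098 -132.57953713  150.45729298] [-3.14158449e+00 -1.00323668e-05  7.29810624e-02]
```

View pics/c4.png

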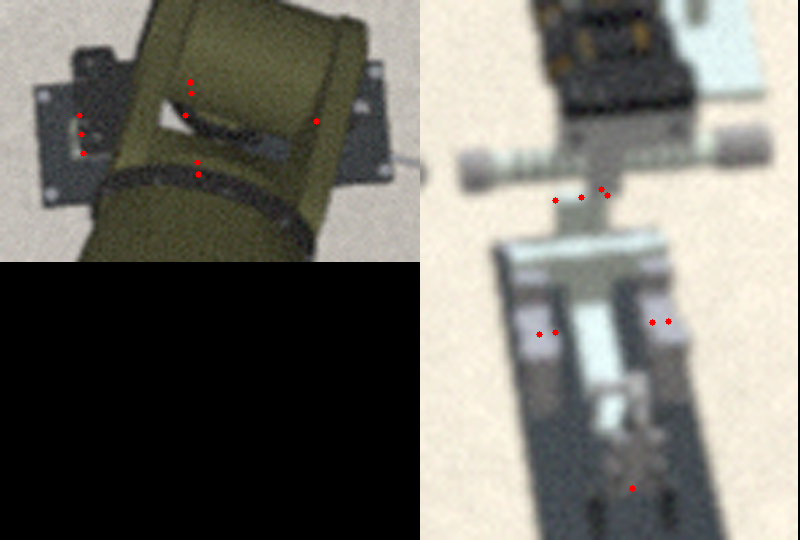

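{"fn": "play_rows", "kwargs": {"translation": [[0,0,-0.05],[0,0,-0.09],[0,0,-0.11],[0,0,-0.116],[0,0,-0.12],[0,0,-0.122],[0,0,-0.1235],[0,0,-0.1235],[0,0,-0.1235]], "yaw": [0,0,0,0,0,0,0,0,0]}}

```text
clock: 9.28
eef_pos: [508.4, -132.9, 27.2]
eef_rot: [3.141, -0.001, 0.072]
wrist_force: [0.4, 0.2, -0.5]
finger_gap: 17.1
finger_force: 40.0
```

{"fn": "play_rows", "kwargs": {"translation": [[0,0,-0.0005],[0,0,-0.001],[0,0,-0.0015],[0,0,-0.0015],[0,0,-0.0015]], "yaw": [0,0,0,0,0]}}

```text
clock: 9.9
eef_pos: [508.5, -132.9, 27.0]
eef_rot: [3.141, -0.001, 0.072]
wrist_force: [-7.5, 1.6, 18.1]
finger_gap: 17.2
finger_force: 40.0
```

{"fn": "play_rows", "kwargs": {"translation": [[0,0,0.0008],[0,0,0.0008],[0,0,0.0008],[0,0,0.0008],[0,0,0.0008],[0,0,0.0008]], "yaw": [0,0,0,0,0,0], "hand": 0.36}}

```text
clock: 10.65
eef_pos: [508.2, -132.8, 26.2]
eef_rot: [-3.142, 0.0, 0.072]
wrist_force: [-0.6, -0.1, -0.1]
finger_gap: 33.9
finger_force: 0.0
```

{"fn": "play_rows", "kwargs": {"translation": [[0,0,0.02],[0,0,0.05],[0,0,0.1],[0,0,0.12],[0,0,0.12]], "yaw": [0,0,0,0,0]}}

```text
clock: 11.28
eef_pos: [508.7, -133.0, 147.4]
eef_rot: [3.141, -0.002, 0.072]
wrist_force: [-0.5, 0.7, -0.9]
finger_gap: 34.1
finger_force: 0.0
```

{"fn": "play_rows", "kwargs": {"translation": [[-0.004,0.05,0],[-0.008,0.103,0],[-0.008,0.103,0],[-0.008,0.103,-0.04],[-0.008,0.103,-0.08],[-0.008,0.103,-0.089],[-0.008,0.103,-0.089],[-0.008,0.103,-0.089],[-0.008,0.103,-0.089]], "yaw": [0,0,0,0,0,0,0,0,0], "hand": 0, "force": 20}}

```text
clock: 12.4
eef_pos: [500.8, -29.9, 58.3]
eef_rot: [3.141, -0.002, 0.072]
wrist_force: [0.6, 0.1, -0.4]
finger_gap: 0.2
finger_force: 0.0
```

```bash
python3 - <<'E'
from h import *
c=snap('top'); s=snap('side'); st=telemetry.read_state();p=np.array(st['eef_pos']);print(p,st['finger_gap'])
a=cv2.resize(c['pixels'][165:240,325:445,::-1],None,fx=3.5,fy=3.5,interpolation=cv2.INTER_CUBIC)
b=cv2.resize(s['pixels'][215:305,290:360,::-1],None,fx=5.4,fy=5.4,interpolation=cv2.INTER_CUBIC)
o=np.zeros((540,800,3),np.uint8);o[:a.shape[0],:a.shape[1]]=a;o[:b.shape[0],420:420+b.shape[1]]=b[:540]
cv2.imwrite('pics/c5.png',cv2.convertScaleAbs(o,alpha=1.4))
E
```

```text
[500.51676648 -29.87206666  57.92721461] 0.5704912239102388
```

View pics/c5.png

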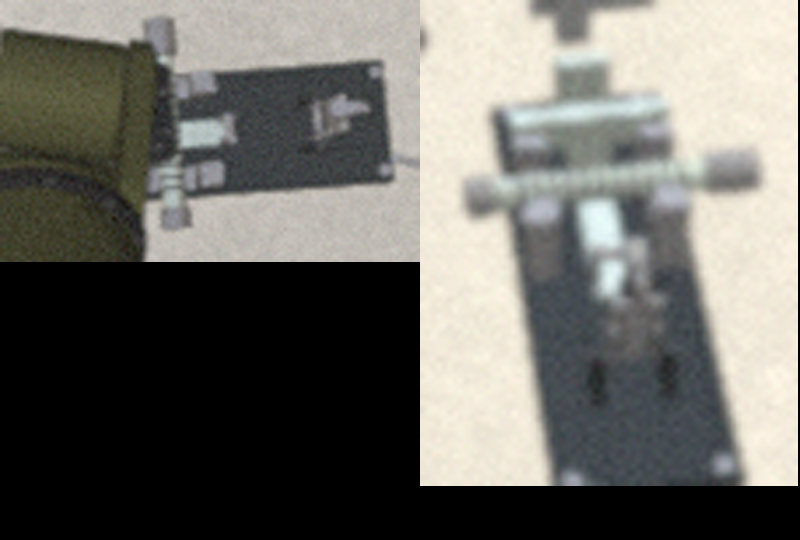

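The gauge lies on the rests in front of the horns, around (610,180) in the side crop, and the closed fingers stand behind the tab at (575,40). Next I push the jaw.

{"fn": "play_rows", "kwargs": {"translation": [[0.0006,-0.008,0],[0.001,-0.014,0],[0.0013,-0.018,0],[0.0016,-0.022,0],[0.0019,-0.026,0],[0.002,-0.028,0],[0.0022,-0.03,0],[0.0022,-0.03,0]], "yaw": [0,0,0,0,0,0,0,0]}}

```text
clock: 13.5
eef_pos: [502.4, -60.0, 57.2]
eef_rot: [3.141, 0.0, 0.072]
wrist_force: [-0.0, 0.0, 0.1]
finger_gap: 0.3
finger_force: 0.0
```

{"fn": "play_rows", "kwargs": {"translation": [[0,-0.001,0],[0.0001,-0.002,0],[0.0001,-0.002,0],[0.0001,-0.002,0]], "yaw": [0,0,0,0]}}

```text
clock: 14.0
eef_pos: [502.5, -61.8, 57.2]
eef_rot: [3.142, 0.0, 0.072]
wrist_force: [1.3, 0.9, -0.9]
finger_gap: 0.6
finger_force: 0.8
```

{"fn": "play_rows", "kwargs": {"translation": [[0,-0.001,0],[0.0001,-0.002,0],[0.0001,-0.002,0],[0.0001,-0.002,0]], "yaw": [0,0,0,0]}}

```text
clock: 14.5
eef_pos: [502.6, -63.9, 57.2]
eef_rot: [3.141, 0.0, 0.072]
wrist_force: [1.2, 1.3, -0.6]
finger_gap: 0.3
finger_force: 0.6
```

{"fn": "play_rows", "kwargs": {"translation": [[0,-0.001,0],[0,-0.001,0]], "yaw": [0,0]}}

```text
clock: 14.75
eef_pos: [502.6, -64.9, 57.3]
eef_rot: [3.142, -0.0, 0.072]
wrist_force: [1.7, 1.5, -1.1]
finger_gap: 0.7
finger_force: 0.9
```

{"fn": "play_rows", "kwargs": {"translation": [[0,-0.001,0],[0,-0.001,0]], "yaw": [0,0]}}

```text
clock: 15.0
eef_pos: [502.7, -65.8, 57.3]
eef_rot: [-3.142, -0.0, 0.072]
wrist_force: [1.0, 2.3, -0.6]
finger_gap: 0.6
finger_force: 1.3
```

{"fn": "play_rows", "kwargs": {"translation": [[0,-0.001,0],[0,-0.001,0]], "yaw": [0,0]}}

```text
clock: 15.25
eef_pos: [502.7, -66.6, 57.3]
eef_rot: [-3.141, -0.0, 0.072]
wrist_force: [2.1, 5.5, -2.0]
finger_gap: 0.8
finger_force: 2.4
```

{"fn": "play_rows", "kwargs": {"translation": [[0,-0.001,0],[0,-0.001,0]], "yaw": [0,0]}}

```text
clock: 15.5
eef_pos: [502.7, -67.3, 57.3]
eef_rot: [-3.141, -0.0, 0.072]
wrist_force: [2.6, 8.0, -1.4]
finger_gap: 0.7
finger_force: 3.7
```

{"fn": "play_rows", "kwargs": {"translation": [[0,0,0],[0,0,0]], "yaw": [0,0]}}

```text
clock: 15.75
eef_pos: [502.8, -67.3, 57.3]
eef_rot: [-3.141, -0.0, 0.072]
wrist_force: [3.8, 7.9, -1.3]
finger_gap: 0.6
finger_force: 3.6
```

{"fn": "play_rows", "kwargs": {"translation": [[0,0.006,0],[0,0.03,0],[0,0.03,0.05],[0,0.03,0.1],[0,0.03,0.14],[0,0.03,0.14],[0,0.03,0.14],[0,0.03,0.14],[0,0.03,0.14],[0,0.03,0.14],[0,0.03,0.14],[0,0.03,0.14]], "yaw": [0,0,0.1,0.3,0.47,0.65,0.83,1.0,1.18,1.36,1.5,1.57], "hand": 0.5}}

```text
clock: 17.25
eef_pos: [502.5, -38.0, 197.3]
eef_rot: [-3.141, 0.001, 1.645]
wrist_force: [0.8, 0.2, -0.1]
finger_gap: 47.0
finger_force: 0.0
```

```bash
python3 - <<'E'
from h import *
c=snap('top'); s=snap('side'); st=telemetry.read_state();p=np.array(st['eef_pos']);print(p,st['eef_rot'])
x0,y0=385,175;u0,v0=305,245
a=cv2.resize(c['pixels'][y0:y0+40,x0:x0+50,::-1],None,fx=8,fy=8,interpolation=cv2.INTER_CUBIC)
b=cv2.resize(s['pixels'][v0:v0+50,u0:u0+40,::-1],None,fx=10,fy=10,interpolation=cv2.INTER_CUBIC)
g=cv2.resize(s['pixels'][215:265,295:355,::-1],(400,280),interpolation=cv2.INTER_CUBIC)
o=np.zeros((600,800,3),np.uint8);o[:320,:400]=a;o[:500,400:]=b;o[320:,:400]=g
cv2.imwrite('pics/c6.png',cv2.convertScaleAbs(o,alpha=1.6))
E
```

```text
[502.50718448 -37.96982995 197.27397267] [-3.14143533e+00  5.26139393e-04  1.64250531e+00]
```

View pics/c6.png

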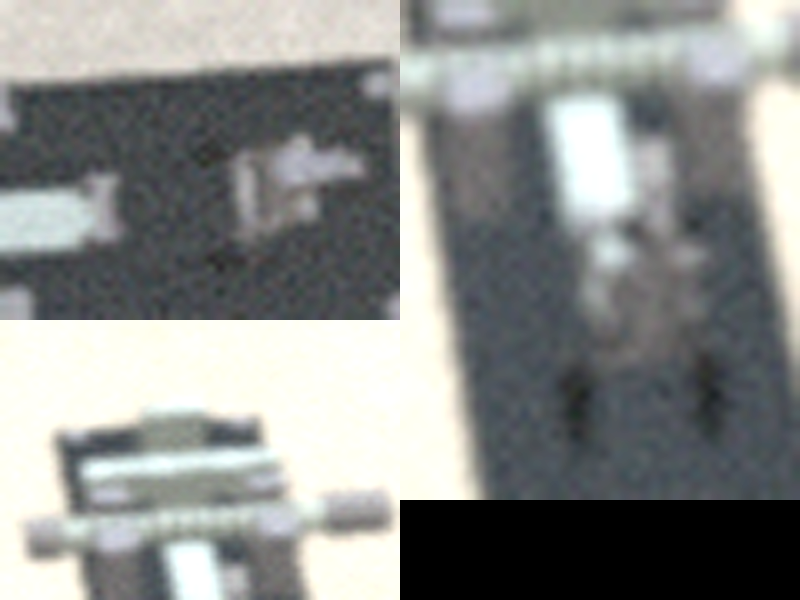

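```bash
cat >> h.py <<'E'
B=np.array([1.3,0.8])
fx=np.array([-.0724,.9974,0]);fy=np.array([-.9974,-.0724,0]);S=np.array([508.5,-142,0])
F=lambda x,y,z:S+fx*x+fy*y+np.array([0,0,z])
def latch(th,e):
    C=np.array([-108-14*np.cos(th-.2),44+14*np.sin(th-.2)]);a=np.array([np.cos(e),np.sin(e)]);n=np.array([-a[1],a[0]])
    L=np.array([-108,44])+52*np.array([-np.cos(th),np.sin(th)])
    return dict(C=C,pin=C+60*a+18*n,tooth=C+67*a,lev=L)
E
python3 - <<'E'
from h import *
cs={}
for n in('top','side'):
    fr=[snap(n) for _ in range(8)]; cs[n]=fr[0]; cs[n]['pixels']=np.mean([f['pixels'] for f in fr],0)
    np.save(n+'.npy',cs[n]['pixels'])
o=np.zeros((600,800,3),np.uint8)
f=14
for i,(n,x0,y0) in enumerate((('top',408,187),('side',318,255))):
    im=cs[n]['pixels'][y0:y0+21,x0:x0+28,::-1]
    im=cv2.resize(np.clip((im-20)*1.9,0,255).astype(np.uint8),None,fx=f,fy=f,interpolation=cv2.INTER_CUBIC)
    o[:294,i*400:i*400+392]=im; im=im.copy()
    def mk(p,col):
        q=proj(cs[n],p)+(B if n=='side' else 0); cv2.circle(im,tuple(int(round((v-w+.5)*f-.5)) for v,w in zip(q,(x0,y0))),3,col,-1)
    for (th,e),col in(((1.57,1.5),(0,0,255)),((1.2,1.3),(0,255,0))):
        d=latch(th,e)
        for y in(-9,9): mk(F(d['pin'][0],y,d['pin'][1]),col)
        for y in(-14,14): mk(F(d['lev'][0],y,d['lev'][1]),(255,col[1],col[2]))
        mk(F(d['tooth'][0],0,d['tooth'][1]),(0,255,255))
    o[306:,i*400:i*400+392]=im
cv2.imwrite('pics/c7.png',o)
E
```

```text
(no output)
```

View pics/c7.png

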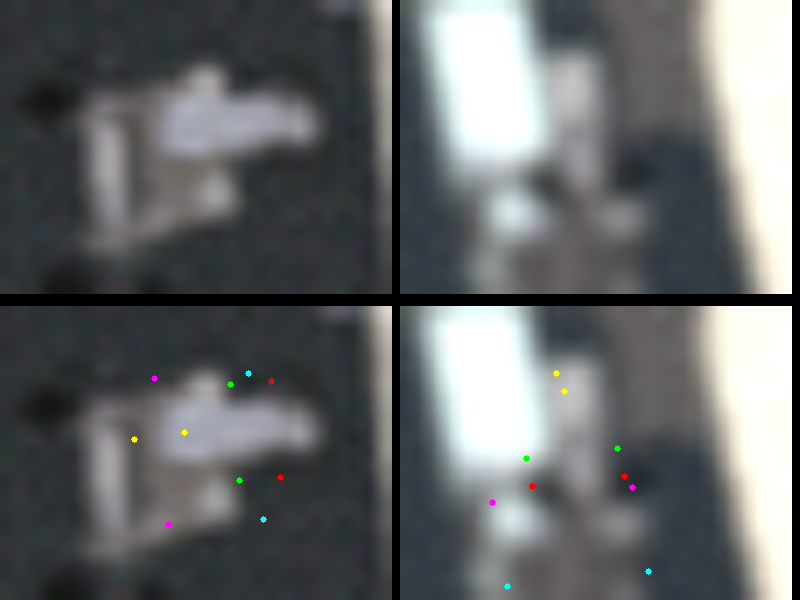

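```bash
python3 - <<'E'
from h import *
c=snap('top'); s=snap('side')
T=lambda x,y:np.array([408+(x+.5)/14-.5,187+(y+.5)/14-.5])
Z=lambda x,y:np.array([318+(x-400+.5)/14-.5,255+(y+.5)/14-.5])-B
def fix(p): d=p-S; return np.round([d@fx,d@fy,p[2]],1)
for n,a,b in[('pin',T(212,135),Z(567,214)),('ball-x',T(217,190),Z(515,215)),('ball+x',T(208,80),Z(618,213)),('top end R',T(315,125),Z(577,60)),('top end L',T(168,125),Z(577,60)),('ear+',T(55,102),Z(637,170)),('lev edge',T(108,175),Z(575,250))]:
    p,e=tri(c,a,s,b);print(n,np.round(p,1),round(e,1),'fix',fix(p))
# arm end: plane of the latch
for n in ((1.57,1.5),(1.57,1.2),(1.8,1.2),(1.8,1.5),(2.0,1.5),(1.4,1.2),(1.2,1.2)):
    print(n,{k:np.round(v,0).tolist() for k,v in latch(*n).items()})
E
```

```text
pin [ 517.1 -258.8   98.9] 1.4 fix [-1.171e+02 -1.000e-01  9.890e+01]
ball-x [ 506.7 -259.3   99.9] 1.2 fix [-116.8   10.3   99.9]
ball+x [ 527.5 -258.5   98.1] 1.9 fix [-117.6  -10.5   98.1]
top end R [ 514.8 -265.6  151.3] 3.7 fix [-123.7    2.6  151.3]
top end L [ 517.6 -244.3  127.3] 3.0 fix [-102.7   -1.7  127.3]
ear+ [ 529.9 -233.1   80.4] 6.6 fix [-92.4 -14.8  80.4]
lev edge [ 516.7 -245.    70.8] 6.1 fix [-103.3   -0.8   70.8]
(1.57, 1.5) {'C': [-111.0, 58.0], 'pin': [-125.0, 119.0], 'tooth': [-106.0, 125.0], 'lev': [-108.0, 96.0]}
(1.57, 1.2) {'C': [-111.0, 58.0], 'pin': [-106.0, 120.0], 'tooth': [-87.0, 120.0], 'lev': [-108.0, 96.0]}
(1.8, 1.2) {'C': [-108.0, 58.0], 'pin': [-103.0, 120.0], 'tooth': [-83.0, 120.0], 'lev': [-96.0, 95.0]}
(1.8, 1.5) {'C': [-108.0, 58.0], 'pin': [-121.0, 119.0], 'tooth': [-103.0, 125.0], 'lev': [-96.0, 95.0]}
(2.0, 1.5) {'C': [-105.0, 58.0], 'pin': [-119.0, 119.0], 'tooth': [-100.0, 124.0], 'lev': [-86.0, 91.0]}
(1.4, 1.2) {'C': [-113.0, 57.0], 'pin': [-108.0, 119.0], 'tooth': [-89.0, 119.0], 'lev': [-117.0, 95.0]}
(1.2, 1.2) {'C': [-116.0, 56.0], 'pin': [-111.0, 118.0], 'tooth': [-91.0, 118.0], 'lev': [-127.0, 92.0]}
```

```bash
python3 - <<'E'
from h import *
t=np.load('top.npy').mean(2);s=np.load('side.npy').mean(2)
np.set_printoptions(linewidth=200)
print('top cols 418..434 rows 189..203');print(t[189:204,418:435].astype(int))
print('side cols 322..340 rows 256..274');print(s[256:275,322:341].astype(int))
c=snap('top');d=snap('side')
T=lambda x,y:np.array([408+(x+.5)/14-.5,187+(y+.5)/14-.5])
Z=lambda x,y:np.array([318+(x-400+.5)/14-.5,255+(y+.5)/14-.5])-B
def fix(p): q=p-S; return np.round([q@fx,q@fy,p[2]],1)
for n,a,b in[('pin?',T(290,125),Z(591,177)),('pin2',T(300,125),Z(580,177)),('tip',T(165,125),Z(577,55))]:
    p,e=tri(c,a,d,b);print(n,np.round(p,1),round(e,1),fix(p))
E
```

```text
top cols 418..434 rows 189..203
[[ 47  45  47  47  45  44  46  47  49  46  47  46  47  49  44  47  73]
 [ 46  44  45  45  45  45  44  48  46  47  47  47  47  48  46  48  66]
 [ 47  46  49  54  63  59  48  46  47  44  43  43  46  47  46  47  65]
 [ 50  53  58  80  99  90  56  43  44  48  46  42  43  48  47  47  65]
 [ 64  75  82  94 107  99  67  60  66  65  58  52  45  45  47  46  61]
 [ 73  84 102 112 110 108  99  98 100  94  81  77  57  47  47  45  58]
 [ 76  89 106 110 109 108 109 109 108 105  99  96  72  50  44  46  54]
 [ 74  91 107 107 109 108 109 108 102  96  92  96  72  50  44  43  54]
 [ 71  87 101 109 107  97  94  86  75  62  60  63  54  43  45  45  51]
 [ 70  76  79  80  83  78  66  57  50  44  44  45  44  43  45  44  53]
 [ 69  76  75  76  81  87  68  49  45  45  46  45  45  44  46  46  48]
 [ 64  75  78  79  93 102  81  50  46  48  45  45  46  46  47  44  46]
 [ 70  78  79  81  91  99  81  54  46  45  48  47  49  47  48  47  47]
 [ 78  86  79  73  75  70  62  48  47  47  49  50  46  49  44  47  49]
 [ 77  74  62  54  49  48  47  46  46  47  46  45  47  46  45  45  46]]
si
[... 996 characters left out ...]
 103  77  56  61  77  82  71  56  51  52  53  52  52  51  57]
 [ 69  82 108 131 126 102  75  64  67  76  77  78  74  64  56  52  50  51  56]
 [ 62  78 108 133 132 112  89  73  68  76  84  91  86  71  57  51  52  51  54]
 [ 59  75  98 113 112 101  85  74  69  71  77  84  79  65  55  51  50  53  52]
 [ 61  76  91  95  86  78  74  72  71  68  69  68  63  56  52  51  52  50  53]
 [ 64  82  94  86  72  68  67  71  70  65  64  62  60  54  50  51  51  51  51]
 [ 65  85  96  87  71  66  67  71  71  68  66  67  66  56  51  52  52  51  52]]
pin? [ 518.4 -268.4  120.6] 2.9 [-126.8   -0.7  120.6]
pin2 [ 517.1 -269.8  122.5] 0.8 [-128.1    0.7  122.5]
tip [ 517.6 -243.6  128. ] 3.1 [-102.    -1.7  128. ]
```

{"fn": "play_rows", "kwargs": {"translation": [[0.003,-0.05,0],[0.006,-0.1,0],[0.01,-0.15,0],[0.013,-0.2,0],[0.0145,-0.2307,0],[0.0145,-0.2307,0],[0.0145,-0.2307,-0.02],[0.0145,-0.2307,-0.04],[0.0145,-0.2307,-0.04]], "yaw": [0,0,0,0,0,0,0,0,0], "hand": 0.5}}

```text
clock: 19.48
eef_pos: [516.7, -267.3, 156.2]
eef_rot: [-3.14, -0.002, 1.643]
wrist_force: [-0.4, -0.0, -0.4]
finger_gap: 47.1
finger_force: 0.0
```

```bash
python3 - <<'E'
from h import *
s=snap('side'); fr=np.mean([s['pixels']]+[snap('side')['pixels'] for _ in range(5)],0)
st=telemetry.read_state();p=np.array(st['eef_pos']);print(p,st['eef_rot'],proj(s,p),proj(s,p)+B)
f=14;x0,y0=308,240
im=cv2.resize(np.clip((fr[y0:y0+40,x0:x0+48,::-1]-15)*1.9,0,255).astype(np.uint8),None,fx=f,fy=f,interpolation=cv2.INTER_CUBIC)
q=proj(s,p)+B
for q,col in((proj(s,p)+B,(0,0,255)),(proj(s,[517,-268.7,119.5])+B,(0,255,0))): cv2.circle(im,tuple(int(round((v-w+.5)*f-.5)) for v,w in zip(q,(x0,y0))),3,col,-1)
cv2.imwrite('pics/c8.png',im)
E
```

```text
[ 517.38175957 -268.50583724  158.05448068] [3.14062842e+00 6.98575521e-04 1.64195406e+00] [329.29416214 257.21500064] [330.59416214 258.01500064]
```

View pics/c8.png

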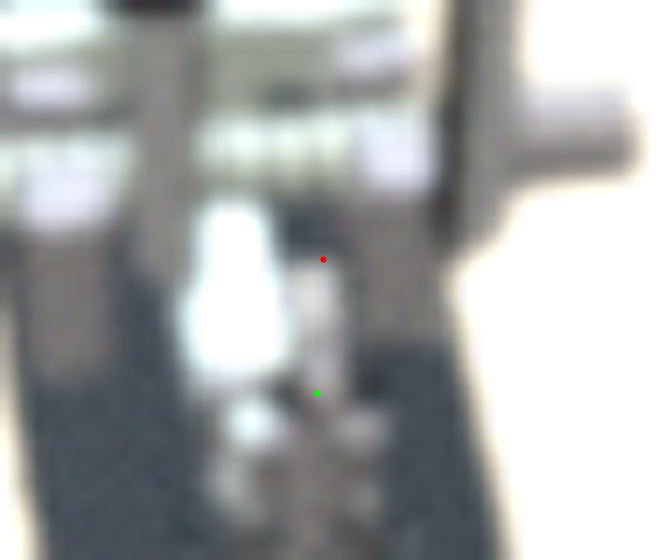

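{"fn": "play_rows", "kwargs": {"translation": [[0,0,-0.02],[0,0,-0.04],[0,0,-0.049],[0,0,-0.049],[0,0,-0.049]], "yaw": [0,0,0,0,0]}}

```text
clock: 20.4
eef_pos: [517.5, -268.7, 109.1]
eef_rot: [3.141, 0.001, 1.642]
wrist_force: [0.3, 0.4, 0.3]
finger_gap: 46.7
finger_force: 0.0
```

{"fn": "play_rows", "kwargs": {"translation": [[0,0,0],[0,0,0],[0,0,0],[0,0,0],[0,0,0]], "yaw": [0,0,0,0,0], "hand": 0.05, "force": 8}}

```text
clock: 21.02
eef_pos: [518.2, -268.5, 108.7]
eef_rot: [3.139, 0.001, 1.642]
wrist_force: [7.7, 0.2, -1.6]
finger_gap: 22.8
finger_force: 8.0
```

{"fn": "play_rows", "kwargs": {"translation": [[0.0015,0,0],[0.0015,0,0],[0.0015,0,0]], "yaw": [0,0,0]}}

```text
clock: 21.4
eef_pos: [518.8, -268.7, 108.5]
eef_rot: [3.141, 0.0, 1.642]
wrist_force: [1.6, -0.4, 4.0]
finger_gap: 22.8
finger_force: 8.0
```

{"fn": "play_rows", "kwargs": {"translation": [[-0.0004,0.0057,0.0005],[-0.0009,0.012,0.0008],[-0.0013,0.018,0.0007],[-0.0018,0.0243,0.0],[-0.0022,0.0305,-0.0015],[-0.0026,0.0364,-0.0032],[-0.0026,0.0364,-0.0032]], "yaw": [0,0,0,0,0,0,0]}}

```text
clock: 22.28
eef_pos: [515.9, -231.6, 104.7]
eef_rot: [-3.141, -0.0, 1.642]
wrist_force: [4.4, -0.3, -0.6]
finger_gap: 23.0
finger_force: 8.0
```

{"fn": "play_rows", "kwargs": {"translation": [[0,0.006,-0.0025],[0,0.012,-0.0054],[-0.0004,0.017,-0.009],[-0.0008,0.022,-0.0132],[-0.001,0.026,-0.0178],[-0.0013,0.03,-0.0228],[-0.0015,0.0335,-0.028],[-0.0017,0.036,-0.0337],[-0.0018,0.0375,-0.038],[-0.0019,0.039,-0.0426],[-0.0019,0.039,-0.0426]], "yaw": [0,0,0,0,0,0,0,0,0,0,0]}}

```text
clock: 23.65
eef_pos: [514.0, -193.0, 62.1]
eef_rot: [-3.141, -0.0, 1.642]
wrist_force: [-2.7, 0.5, 0.3]
finger_gap: 22.6
finger_force: 8.0
```

{"fn": "play_rows", "kwargs": {"translation": [[0,0.0005,-0.003],[0,0.001,-0.006],[0,0.0012,-0.009],[0,0.0013,-0.012],[0,0.0013,-0.012]], "yaw": [0,0,0,0,0]}}

```text
clock: 24.28
eef_pos: [514.0, -191.8, 50.2]
eef_rot: [-3.141, -0.0, 1.642]
wrist_force: [-3.0, 1.1, -0.7]
finger_gap: 23.1
finger_force: 8.0
```

{"fn": "play_rows", "kwargs": {"translation": [[0,0,-0.001],[0,0,-0.002],[0,0,-0.002]], "yaw": [0,0,0]}}

```text
clock: 24.65
eef_pos: [514.1, -191.8, 48.4]
eef_rot: [-3.142, -0.0, 1.642]
wrist_force: [-4.6, 1.4, 0.3]
finger_gap: 22.8
finger_force: 8.0
```

{"fn": "play_rows", "kwargs": {"translation": [[0,0,-0.001],[0,0,-0.002],[0,0,-0.002]], "yaw": [0,0,0]}}

```text
clock: 25.02
eef_pos: [514.2, -191.9, 46.7]
eef_rot: [3.141, 0.0, 1.642]
wrist_force: [-6.4, 0.3, 3.9]
finger_gap: 22.8
finger_force: 8.0
```

{"fn": "play_rows", "kwargs": {"translation": [[0,0,0],[0,0,0],[0,0,0],[0,0,0.02],[0,0,0.06],[0,0,0.1],[0,0,0.12],[0,0,0.12]], "yaw": [0,0,0,0,0,0,0,0], "hand": 0.42}}

```text
clock: 26.02
eef_pos: [514.8, -192.1, 167.7]
eef_rot: [3.139, 0.001, 1.642]
wrist_force: [-0.1, -0.6, -0.0]
finger_gap: 39.5
finger_force: 0.0
```

{"fn": "play_rows", "kwargs": {"translation": [[0,0.05,0],[0,0.1,0],[0,0.15,0],[0,0.15,0]], "yaw": [0,0,0,0], "hand": 0}}

```text
clock: 26.52
eef_pos: [513.7, -39.2, 165.2]
eef_rot: [-3.14, -0.001, 1.645]
wrist_force: [-0.5, -0.4, -0.9]
finger_gap: 3.0
finger_force: 0.0
```

```bash
python3 - <<'E'
from h import *
fr=[snap('top') for _ in range(6)];c=fr[0];t=np.mean([f['pixels'] for f in fr],0).mean(2)
fr=[snap('side') for _ in range(6)];d=fr[0];s=np.mean([f['pixels'] for f in fr],0).mean(2)
np.set_printoptions(linewidth=220)
print('top cols 392..428 rows 189..208');print(t[189:209,392:429].astype(int))
print('side cols 318..338 rows 252..284');print(s[252:284,318:339].astype(int))
for th in (1.3,1.6,1.9):
  for e in(-.3,-.2):
    L=latch(th,e);print(th,e,{k:(np.round(v,0).tolist(),np.round(proj(c,F(v[0],0,v[1])),1).tolist(),np.round(proj(d,F(v[0],0,v[1]))+B,1).tolist()) for k,v in L.items() if k!='C'})
print('keeper',proj(c,F(-59,0,46)),proj(d,F(-59,0,46))+B, 'pin seat')
E
```

```text
top cols 392..428 rows 189..208
[[ 46  44  45  49  44  45  45  46  46  46  44  46  44  46  46  47  48  47  45  46  46  48  48  48  45  44  46  48  45  46  46  45  45  48  46  48  46]
 [ 45  47  43  45  44  47  44  44  45  46  45  48  46  45  44  45  45  48  47  46  45  43  44  47  46  47  46  47  46  47  42  46  48  47  46  50  51]
 [ 48  46  46  46  45  44  47  44  47  47  46  46  46  46  43  47  49  48  48  46  44  40  43  51  50  46  46  48  45  57  64  57  49  45  49  47  46]
 [ 44  47  46  42  46  47  47  47  47  45  45  44  48  47  46  48  47  46  43  42  40  45  45  49  47  45  51  54  60  81 102  92  57  47  45  46  48]
 [ 44  47  47  48  45  46  46  44  47  46  46  47  48  46  47  48  45  43  38  39  35  42  53  60  60  58  66  75  78  88 106  96  63  44  47  49  50]
 [ 48  47  45  45  47  48  43  46  47  48  45  44  44  45  47  48  44  40  31  32  33  44  69  78  75  72  75  80  81  88 101  91  55  48  46  47  45]
 [ 48  46  42  44  44  42  44  44  43  46  45  46  45  44  44  43  46  43  38  37  41  58  75  84  72  65  74  77  79  85  96  87  54  44  46  48  47]
 [ 44  44  
[... 5226 characters left out ...]
92.3, 201.1], [325.4, 265.0]), 'lev': ([-106.0, 96.0], [418.4, 196.9], [329.0, 267.6])}
1.6 -0.2 {'pin': ([-48.0, 64.0], [394.4, 200.0], [325.6, 259.6]), 'tooth': ([-45.0, 44.0], [392.1, 200.9], [325.4, 263.1]), 'lev': ([-106.0, 96.0], [418.4, 196.9], [329.0, 267.6])}
1.9 -0.3 {'pin': ([-44.0, 57.0], [392.5, 200.4], [325.4, 259.9]), 'tooth': ([-42.0, 38.0], [390.8, 201.2], [325.2, 263.9]), 'lev': ([-91.0, 93.0], [412.5, 197.5], [328.2, 264.1])}
1.9 -0.2 {'pin': ([-44.0, 64.0], [392.9, 200.1], [325.4, 258.6]), 'tooth': ([-41.0, 45.0], [390.6, 201.0], [325.2, 262.1]), 'lev': ([-91.0, 93.0], [412.5, 197.5], [328.2, 264.1])}
keeper [397.37345159 200.45572137] [326.13072619 266.47145822] pin seat
```

{"fn": "play_rows", "kwargs": {"translation": [[0.0003,-0.05,0],[0.0006,-0.1,0],[0.001,-0.15,0],[0.0012,-0.1918,0],[0.0012,-0.1918,0],[0.0012,-0.1918,-0.03],[0.0012,-0.1918,-0.06],[0.0012,-0.1918,-0.076],[0.0012,-0.1918,-0.076],[0.0012,-0.1918,-0.076]], "yaw": [0,0,0,0,0,0,0,0,0,0], "force": 20}}

```text
clock: 28.38
eef_pos: [515.9, -233.7, 91.6]
eef_rot: [3.14, 0.001, 1.642]
wrist_force: [0.3, -0.8, 0.7]
finger_gap: 0.8
finger_force: 0.0
```

{"fn": "play_rows", "kwargs": {"translation": [[0.0004,-0.006,0],[0.0009,-0.0126,-0.0006],[0.0012,-0.017,-0.0013],[0.0015,-0.021,-0.0022],[0.0018,-0.0255,-0.0037],[0.0021,-0.0295,-0.0056],[0.0024,-0.0335,-0.008],[0.0027,-0.037,-0.0107],[0.0027,-0.037,-0.0107]], "yaw": [0,0,0,0,0,0,0,0,0]}}

```text
clock: 29.5
eef_pos: [517.9, -270.8, 79.4]
eef_rot: [-3.141, -0.0, 1.642]
wrist_force: [0.4, 0.6, 1.8]
finger_gap: 0.3
finger_force: 0.4
```

{"fn": "play_rows", "kwargs": {"translation": [[0.0002,-0.0035,-0.0031],[0.0005,-0.0066,-0.0065],[0.0007,-0.0094,-0.0102],[0.0008,-0.0117,-0.0142],[0.001,-0.0136,-0.0184],[0.0011,-0.0152,-0.0227],[0.0011,-0.0152,-0.0227]], "yaw": [0,0,0,0,0,0,0]}}

```text
clock: 30.38
eef_pos: [518.9, -285.8, 56.5]
eef_rot: [-3.141, -0.0, 1.642]
wrist_force: [-0.0, 1.2, 0.5]
finger_gap: 0.5
finger_force: 0.0
```

{"fn": "play_rows", "kwargs": {"translation": [[0,-0.0006,-0.002],[0.0001,-0.001,-0.0045],[0.0001,-0.0013,-0.0065],[0.0001,-0.0016,-0.0085],[0.0001,-0.0016,-0.0085]], "yaw": [0,0,0,0,0]}}

```text
clock: 31.0
eef_pos: [519.2, -287.4, 48.5]
eef_rot: [3.142, -0.0, 1.642]
wrist_force: [0.3, 0.0, 0.4]
finger_gap: 0.5
finger_force: 0.0
```

{"fn": "play_rows", "kwargs": {"translation": [[0,0,-0.0005],[0,0,-0.001],[0,0,-0.001]], "yaw": [0,0,0]}}

```text
clock: 31.38
eef_pos: [519.3, -287.5, 48.2]
eef_rot: [3.141, 0.0, 1.642]
wrist_force: [-3.1, 1.6, 7.5]
finger_gap: 0.2
finger_force: 3.9
```

{"fn": "play_rows", "kwargs": {"translation": [[0,0,-0.0005],[0,0,-0.001],[0,0,-0.001]], "yaw": [0,0,0]}}

```text
clock: 31.75
eef_pos: [519.4, -287.5, 48.1]
eef_rot: [3.141, 0.001, 1.642]
wrist_force: [-7.2, 4.7, 16.9]
finger_gap: 0.6
finger_force: 8.4
```

{"fn": "play_rows", "kwargs": {"translation": [[0,0,0.02],[0,0,0.07],[0,0.05,0.1],[0,0.1,0.12],[0,0.15,0.12],[0,0.2,0.12],[0,0.25,0.12],[0,0.26,0.12],[0,0.26,0.12]], "yaw": [0,0,0,0,0,0,0,0,0]}}

```text
clock: 32.88
eef_pos: [519.3, -27.4, 166.6]
eef_rot: [3.142, 0.0, 1.643]
wrist_force: [-0.4, 0.1, 0.5]
finger_gap: 0.0
finger_force: 0.0
```

```bash
python3 - <<'E'
from h import *
fr=[snap('top') for _ in range(6)];c=fr[0];t=np.mean([f['pixels'] for f in fr],0).mean(2)
fr=[snap('side') for _ in range(6)];d=fr[0];s=np.mean([f['pixels'] for f in fr],0).mean(2)
np.set_printoptions(linewidth=220)
print('top cols 392..438 rows 189..207');print(t[189:208,392:438].astype(int))
print('side cols 318..338 rows 250..290');print(s[250:290,318:339].astype(int))
L=latch(0,0)
for k,v in list(L.items())+[('keep',(-61.5,46)),('lev22',(-130,48)),('lev52',(-160,48))]:print(k,np.round(v,1),np.round(proj(c,F(v[0],0,v[1])),1),np.round(proj(d,F(v[0],0,v[1]))+B,1))
E
```

```text
top cols 392..438 rows 189..207
[[ 47  46  44  47  43  46  46  46  46  45  48  45  48  44  48  46  45  46  48  45  47  45  47  47  48  47  48  47  48  48  47  46  46  48  48  46  45  47  49  47  46  49  75 110 129 136]
 [ 47  46  46  45  44  46  50  47  46  47  47  47  45  46  47  48  47  49  47  48  47  46  45  48  47  49  47  47  45  47  49  47  47  47  46  51  49  47  46  45  46  48  68 104 128 136]
 [ 44  46  47  48  47  46  47  44  45  45  49  46  45  49  46  46  45  45  47  44  42  41  43  52  50  49  48  49  47  46  46  48  47  47  49  46  49  47  44  46  46  45  63 103 132 135]
 [ 50  47  44  48  47  47  46  46  48  48  46  48  48  48  49  48  48  47  46  40  44  41  46  51  44  41  41  45  44  45  45  46  43  43  46  42  45  47  48  54  55  53  66 104 132 136]
 [ 48  47  46  46  47  47  45  47  48  49  48  48  46  47  48  46  46  42  36  37  35  41  51  60  53  49  52  52  60  65  63  64  63  57  57  61  62  69  74  82  87  81  76 102 132 135]
 [ 46  49  47  47  45  44  48  45  45  47  47  45  46  45  46  46  44  41  36  35  34  47  75  93  87  77  84  85  92  99  96  99 100
[... 5624 characters left out ...]
1 108 110  95  63  42  50]
 [ 53  51  46  39  28  37  57  87 111 115 117 123 126 129 127 125 117  99  68  46  48]
 [ 53  53  50  40  34  33  49  78 106 122 127 129 130 132 131 130 125 109  78  53  50]
 [ 54  49  52  42  37  33  46  69  99 123 129 130 130 131 132 130 130 120  96  65  55]
 [ 51  49  50  46  37  35  44  65  97 123 131 130 131 131 132 132 131 127 108  73  53]]
C [-121.7   41.2] [419.6 199. ] [329.5 284.4]
pin [-61.7  59.2] [399.2 199.8] [326.3 264.2]
tooth [-54.7  41.2] [395.5 200.8] [325.9 266.4]
lev [-160.   44.] [433.7 197.9] [331.8 294.6]
keep [-61.5  46. ] [398.3 200.4] [326.3 267.1]
lev22 [-130   48] [423.2 198.5] [330.  285.2]
lev52 [-160   48] [434.  197.7] [331.8 293.7]
```

```bash
python3 - <<'E'
from h import *
np.set_printoptions(linewidth=220)
old=np.load('top.npy').mean(2);new=np.mean([snap('top')['pixels'] for _ in range(8)],0).mean(2)
print('old');print(old[202:207,388:404].astype(int));print('new');print(new[202:207,388:404].astype(int))
# bar end / keeper edge: sub-pixel col where rows 203-205 fall below 70
for n,a in(('old',old),('new',new)):
    p=a[203:206,388:406].mean(0); i=np.where(p>62)[0][-1]; print(n,388+i+(p[i]-62)/(p[i]-p[i+1]))
# fixed reference: plate right edge rows 190-206
for n,a in(('old',old),('new',new)):
    p=a[190:200,432:438].mean(0);print(n,432+np.interp(80,p[1:],np.arange(1,6)))
o=np.load('side.npy').mean(2);s=np.mean([snap('side')['pixels'] for _ in range(8)],0).mean(2)
print('side col 325-ish keeper rows, old/new (cols 320..325)')
print(np.hstack([o[258:272,319:326],s[258:272,319:326]]).astype(int))
# gauge ends in side (rows), horns region diff
print(np.abs(o-s)[225:252,296:356].max(), telemetry.read_state()['clock'])
E
```

```text
old
[[135 134 133 134 132 134 135 131 121 108  98  74  52  45  45  46]
 [132 133 132 134 133 134 132 125 114 110 103  83  64  49  45  46]
 [135 136 136 135 134 133 123 104  90  97  97  81  61  46  46  46]
 [128 129 128 127 123 117 104  82  64  65  64  58  48  47  45  49]
 [ 85  86  79  79  72  70  64  55  47  46  46  47  47  46  46  46]]
new
[[135 135 134 135 134 136 128 111  94  83  68  51  46  50  59  63]
 [134 134 134 133 135 136 133 124 104  92  87  58  43  40  40  43]
 [136 135 136 136 136 135 134 124 100  87  88  66  47  45  45  44]
 [130 129 127 128 124 117 115 105  81  65  62  56  48  47  48  46]
 [ 85  84  79  78  74  70  69  65  54  49  46  47  48  47  48  48]]
old 399.7665534804754
new 398.9188790560472
old 434.5972738537794
new 433.0
side col 325-ish keeper rows, old/new (cols 320..325)
[[ 84 125 155 166 168 169 165  84 125 157 167 168 170 166]
 [ 77 117 153 166 169 169 167  76 118 153 166 168 171 168]
 [ 70 110 145 164 168 168 169  72 110 147 163 167 169 169]
 [ 65 100 138 160 168 169 169  67 101 138 161 162 164 164]
 [ 62  94 133 158 167 169 169  61  92 131 152 148 140 140]
 [ 60  86 126 156 165 168 169  59  88 122 135 121 101 107]
 [ 58  78 119 149 162 163 166  55  78 111 123  97  70  73]
 [ 53  72 106 138 148 152 153  54  73 101 115  98  72  65]
 [ 53  66  93 119 129 132 134  55  66  94 113 111  96  85]
 [ 52  61  83 101 106 112 111  52  60  86 107 114 110 105]
 [ 52  58  70  83  89 102 112  51  58  75  96 103 106 111]
 [ 50  55  61  69  82 108 131  53  55  65  78  90 102 114]
 [ 52  52  55  62  78 108 133  52  53  57  67  83 108 126]
 [ 51  51  55  59  75  98 113  52  51  54  61  82 113 131]]
40.66666666666667 34.275
```

```bash
python3 -c "
from cell import manip
print(manip.sign_off())"
```

```text
the job is handed in; nothing more can be done
None
```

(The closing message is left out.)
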